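# Clamp the heatsink in the quick-release vise

### The arm

A 6-joint arm with a two-finger parallel gripper is mounted at the origin on the work surface. World frame = base frame: x ahead of the robot, y to its left, z up, the work surface at z = 0. Lengths are in m, angles in degrees, forces in N, time in s.
With the tool pointing down it reaches from about 0.4 to 0.825 m from the base axis. Payload 7 kg.
Tool frame: the origin (TCP) lies midway between the tips of the shut fingers; the grasp point (between the pads) lies 19 mm behind it; z points along the fingers, y is the direction in which the jaws open and shut (so a half turn about z gives the same grasp; the last joint's range is limited). The gripper opens to 88 mm and grips with 3 to 60 N. Pads are 19 mm wide; open, the fingers measure 130 mm over their backs; the gripper's body (78 mm by 193 mm) begins 47 mm behind the grasp point.
Start: joints at [-59.525, 20.546, 0.682, 0, -70.136, -16.507], TCP at [0.163, -0.655, 0.227] pointing down, gripper open.
Joint ranges: [-176.03, 176.03], [-82.01, 121.73], [-58.28, 71.71], [-173.87, 95.51], [-174.79, -0.11], [-173.66, 173.66]. Speed limits (degrees/s): [136.94, 136.94, 172.46, 180, 180, 180].

### API

Orientations are given as [roll, pitch, yaw] about the fixed x, y, z axes, in that order (R = Rz(yaw) Ry(pitch) Rx(roll)).
In Python, from plant import ctrl gives the robot as it stands. The module is installed in compiled form; this text tells all that it offers.
- The arm moves only by the tool arm_command, never from a script. Its argument "targets" is a list that holds one entry, the list of rows, each a list of 7 numbers: the turn, a rotation vector about the world's x, y, z in rad, then the shift along the world's x, y, z in cm, then the opening, from 0 (shut) to 1 (fully open). A call has 1 to 8 rows; each row is the pose to reach, as a shift and turn from the pose commanded when the call began; what a row does not reach only later rows make up. A row lasts 1/12 s, in which the tool goes at most 41.7 mm and 7.16 degrees, less where a joint would pass 70% of its speed; a pose out of reach is approached as far as the arm can. A call with a gripper value outside its range is refused whole. The fingers move at their own pace and stop on an object; the grip force is fixed at half the most. Time passes only in rows, so rows that repeat a pose let the fingers close. It gives the time, the measured TCP pose, the force and the opening at its end, in the units of the state.
- ctrl.get_obs(): the state, without advancing time (a new reading comes with each control period).
- ctrl.snapshot(name): name is "scene" or "side" or "wrist"; returns the picture (420x560x3 uint8, blue, green, red); there is no depth.
- ctrl.camera_model(name): a dict with "K" (3x3 intrinsics, pixels), "distortion" ([k1, k2, p1, p2, k3] as OpenCV has them; the pictures are not rectified), "xyz" and "rotation" of the camera in the world. Camera axes: x right, y up, looking along -z (the intrinsics and any distortion apply to the point x, -y, -z); pixel columns grow to the right and rows downward; lengths in m; the calibration is good to about 2 mm. A picture is of the moment at which its call begins: read the wrist's pose just before it. camera_model takes no time and is no camera call; for the wrist camera it gives the pose at the moment of the call.
- ctrl.close_job(): hands the job in, once; it reports no verdict.
The state is a dict: "clock": time; "joint_pos": joint angles; "qvel": joint speeds; "tau": joint torques, N m; "tool_pos": TCP position; "orientation": TCP orientation; "force": force on the tool from outside, world axes, zero at the start; "moment": the same for the moment, N m; "opening": finger opening in m.
Only numpy, scipy, OpenCV 4.12 (cv2) and the standard library are available. Lean on these libraries where they do the work, as an engineer would, in place of code of your own. Each camera call takes 0.05 s, during which the arm holds its last target. There are 200 camera calls.

### The job

Clamp the finned heatsink in the bench vise it is standing in: squeeze the quick-release lever against its post, slide the moving jaw along until it presses the heatsink against the fixed jaw, and let the lever go. Then tighten the screw by pushing the ball-ended handle down to level or lower, and leave the heatsink standing firmly clamped.

Things in the scene. Friction and masses are not known exactly. Their poses are not given: they have to be found in the camera images.
- heatsink: Aluminium heatsink with upright fins, 40 mm along the vise's slide, 70 mm across, 45 mm tall, 0.15 to 0.3 kg, standing loose on the vise's bed (20 mm above the table) 0 to 10 mm short of the fixed jaw. Origin: centre of its underside; x axis points (within a few degrees) to the fixed jaw, z up. The similar grey holder with no heatsink is not used.
- jaw: Moving jaw: steel plate 12 x 85 x 56 mm on the sliding carriage. Origin: centre of the face that meets the heatsink, 55 mm above the table; +x: closing direction, to the heatsink and fixed jaw. Sprung: yields 1 mm per 6 N. Starts 15 to 60 mm from the heatsink. Lever squeezed: slides with 2 to 3 N, about 5 N when pushing the heatsink along; lever free: locked.
- release_grip (a point): Point on the carriage, 106 mm above the table, midway between a fixed steel post (+x side) and the dark upright lever (-x side); +x is the closing direction. Pinch both together from above along x, 20 to 40 N. Each is 24 mm wide in y, tops at 121 mm, carriage top at 76 mm; 34 mm over both when free, about 24 mm squeezed. Moves with the jaw, keeping its height.
- release (a joint): Tilt of the quick-release lever in rad: 0 free (locked), up to 0.15 when squeezed towards the post, unlocked from about 0.05. Sprung: about 9 N at the grip point to start, 13 N at the end; returns by itself when let go.
- handle_ball (a point): Centre of the black 22 mm ball ending the screw's handle bar, at the carriage's -x end; moves with the jaw. +x: closing direction, along the screw. The ball swings in the upright plane across x, 85 mm from the screw axis (55 mm above the table), on the jaw's -y side. Starts 40 degrees above level, 110 mm above the table. Push it down along its arc from above.
- handle (a joint): Turn of the screw handle in rad, growing as the ball goes down: 0 at the start (40 degrees above level), 0.7 level, 1.1 at its stop (23 degrees below level). Drives the jaw forward 5 mm per rad. Takes about 3 N at the ball when loose, 4 to 8 N when clamping; stays where it is left.

How it is judged (in metres and radians):
On the way, in this order (a step that is already met when the one before it is completed fails the run):
1. the quick-release lever is squeezed (value of joint release above 0.05 rad), for 0.1 s.
2. the jaw is at the heatsink and the lever has been let go (x of heatsink in the frame of jaw below 0.024 m and value of joint release below 0.03 rad), for 0.1 s.
3. the handle has been pushed down to about level and the jaw bears on the heatsink (value of joint handle above 0.55 rad and contact force between jaw and heatsink above 6 N), for 0.2 s.
At the end, for the whole second after the job is handed in: The heatsink stands upright (within about 8 degrees) and square (within about 8 degrees) between the jaws, at rest, with the moving jaw pressing on it by more than 6 N; the lever is free and the handle stands no more than about 8 degrees above level, or lower (all of step 3 and value of joint release below 0.03 rad and angle between heatsink's own z axis and vertical below 0.15 rad and angle between the x axis of heatsink and the x axis of jaw, either way round below 0.15 rad and linear speed of heatsink below 0.02 m/s); the robot touches nothing.
It also fails if it takes over 48 s, if anything falls off the work surface, if the arm or the gripper's body presses on something with over 40 N, if the wrist force passes 120 N, or if a joint passes its speed limit or range.

## Working session

There is one attempt and no reset: what is moved stays moved. The work goes in short steps, Python scripts to look and compute and a tool call to move; the robot and the scene stay as the last step left them, time stands still between calls to the robot, and variables do not carry over. Pictures are saved under pics/ and viewed, about 8 in all and at most 12, crops included, and the job is handed in when it is done.

Besides the shell and the picture viewer there is one more tool, called after "Emit:" by a JSON object that holds its "name" and its "arguments". arm_command: Moves the arm, as the interface text tells. Its arguments: {"type":"object","properties":{"targets":{"type":"array","items":{"type":"array","items":{"type":"array","items":{"type":"number"}}}}},"required":["targets"]}

```bash
mkdir -p pics
cat > h.py <<'E'
import numpy as np, cv2
from plant import ctrl
def snap(n,f):
    m=ctrl.camera_model(n); im=ctrl.snapshot(n); cv2.imwrite('pics/'+f+'.png',im); np.save('pics/'+f+'.npy',m,allow_pickle=True); return im,m
def load(f): return np.load('pics/'+f+'.npy',allow_pickle=True).item()
def ray(m,uv):
    p=cv2.undistortPoints(np.array([[uv]],float),np.array(m['K'],float),np.array(m['distortion'],float))[0,0]
    d=np.array(m['rotation'])@np.array([p[0],-p[1],-1.]); return np.array(m['xyz'],float),d/np.linalg.norm(d)
def atz(m,uv,z):
    o,d=ray(m,uv); return o+d*(z-o[2])/d[2]
def tri(*mu):
    A=0;b=0
    for m,uv in mu:
        o,d=ray(m,uv);P=np.eye(3)-np.outer(d,d);A=A+P;b=b+P@o
    x=np.linalg.solve(A,b); return x,[np.linalg.norm(np.cross(x-ray(m,uv)[0],ray(m,uv)[1])) for m,uv in mu]
E
python3 - <<'E'
from h import *
o=ctrl.get_obs();print(o)
a,m1=snap('scene','s0');b,m2=snap('side','d0');c,m3=snap('wrist','w0')
for m in(m1,m2,m3):print(m['xyz'],np.array(m['rotation']).round(3).tolist())
E
```

```text
{'clock': 0.0, 'joint_pos': array([-5.95248712e+01,  2.05924155e+01,  6.32174461e-01, -2.10603194e-02,
       -7.01367695e+01, -1.65049778e+01]), 'qvel': array([ 7.74212331e-02,  7.05384526e-02,  2.86982211e-02, -1.60191003e-05,
       -2.21659894e-02, -8.44367571e-02]), 'tau': array([ 8.43229445e-04, -5.82723391e+01,  2.93057603e+01,  6.99736610e+00,
        6.83259394e-03, -1.50262285e-04]), 'tool_pos': array([ 0.16278328, -0.65454917,  0.22559653]), 'orientation': array([ 1.79901362e+02, -8.58135198e-03, -1.66037014e+02]), 'force': array([ 0.02310053,  0.04401267, -0.70719472]), 'moment': array([ 0.04453234, -0.02573587,  0.01252722]), 'opening': 0.08742002116926431}
[ 0.88401959 -0.52092366  0.96426902] [35.416, 0.54, 35.179]
[ 0.43350408 -0.73563957  0.55377186] [57.187, -0.056, -7.773]
[ 0.0971339  -0.67097244  0.3845806 ] [-14.972, -0.047, 103.934]
```

View pics/s0.png

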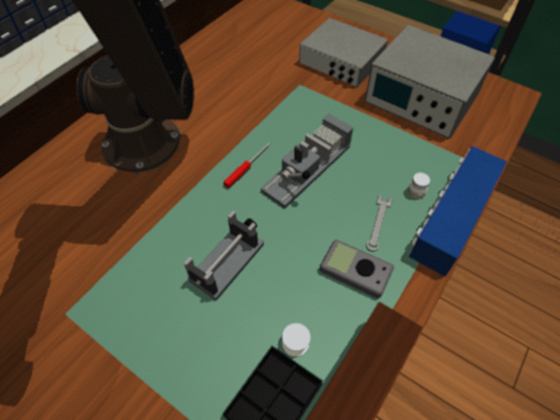

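View pics/d0.png

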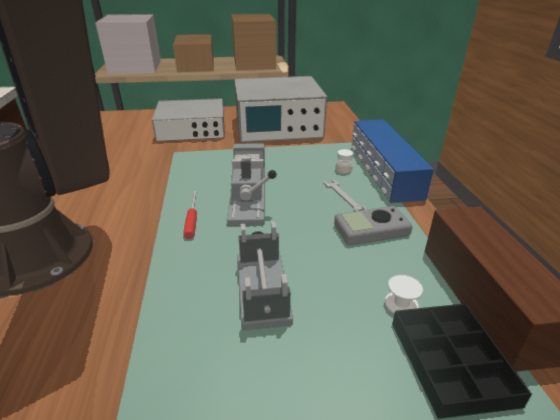

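The scene view shows the vise with the heatsink around (310,160), with its fixed jaw at (335,130) and its lever at (298,153). The side view shows its lever at (246,168) and the ball at (272,174). The empty holder is nearer the camera. Camera rotations come as roll/pitch/yaw, so I'll fix the helper and enlarge crops.

```bash
sed -i "s/np.array(m\['rotation'\])@/Rotation.from_euler('xyz',m['rotation'],degrees=True).as_matrix()@/; 1a from scipy.spatial.transform import Rotation" h.py
python3 - <<'E'
from h import *
a=cv2.imread('pics/s0.png')[105:215,250:370];b=cv2.imread('pics/d0.png')[135:235,205:305]
k=dict(interpolation=cv2.INTER_CUBIC)
A=cv2.resize(a,None,fx=4,fy=4,**k)[:,:400+80];B=cv2.resize(b,None,fx=3.2,fy=3.2,**k)
out=np.zeros((440,800,3),np.uint8);out[:,:480]=A;out[:320,480:]=B;cv2.imwrite('pics/c0.png',out)
E
```

```text
(no output)
```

View pics/c0.png

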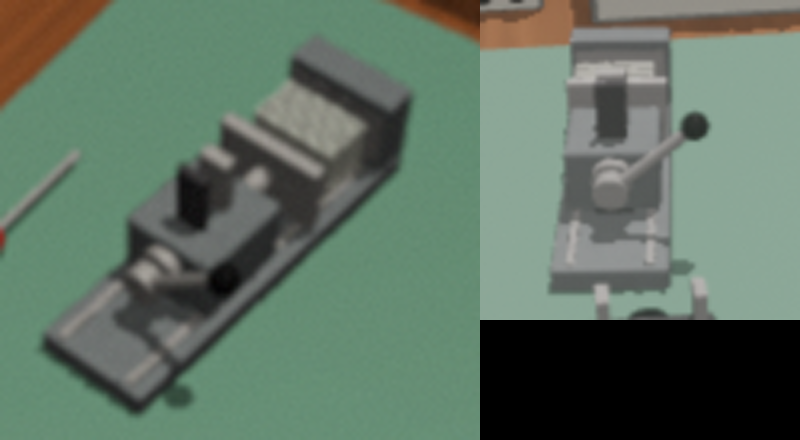

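Crop: scene lever top at (298,147.5), ball at (306,174.5). Side lever top at (246,160), ball at (272.2,174.4). Triangulating.

Run:
```python
from h import *
s,d=load('s0'),load('d0')
S=lambda u,v:(s,(250+u/4,105+v/4)); D=lambda u,v:(d,(205+(u-480)/3.2,135+v/3.2))
for n,p,q in [('lever',(192,170),(611,78)),('ball',(224,278),(695,126)),('fjL',(318,38),(572,29)),('fjR',(412,95),(670,29)),('jawL',(224,117),(568,81)),('jawR',(322,172),(666,82)),('baseR',(138,410),(669,292)),('baseL',(45,345),(550,290)),('hub',(145,275),(610,190))]:
    x,r=tri(S(*p),D(*q)); print(n,x.round(4),np.round(r,4))
```

```text
lever [0.4716 0.1516 0.1273] [0.0005 0.0005]
ball [0.5303 0.1006 0.1083] [0.0006 0.0006]
fjL [0.4486 0.355  0.0794] [0.003 0.003]
fjR [0.5365 0.3388 0.0822] [0.0018 0.0018]
jawL [0.4396 0.2431 0.0825] [0.001 0.001]
jawR [0.5218 0.2407 0.0779] [0.0005 0.0005]
baseR [ 0.5015  0.0491 -0.003 ] [0.0016 0.0016]
baseL [ 0.4142  0.06   -0.0028] [0.0013 0.0013]
hub [0.4637 0.1115 0.0528] [0.001 0.001]
```

Emit:
{"name": "arm_command", "arguments": {"targets": [[[0,0,-0.12,3,3,0.5,0.7],[0,0,-0.24,6,6,1,0.7],[0,0,-0.36,9,8.5,1.5,0.7],[0,0,-0.36,12,11,2,0.7],[0,0,-0.36,15,14,2.4,0.7],[0,0,-0.36,18,16.5,2.4,0.7],[0,0,-0.36,21,19.5,2.4,0.7],[0,0,-0.36,24,22,2.4,0.7]]]}}

```text
clock: 0.82
tool_pos: [0.4039, -0.4331, 0.2507]
orientation: [180.0, 0.0, 173.3]
force: [0.8, 0.1, -0.0]
opening: 0.0616
```

Emit:
{"name": "arm_command", "arguments": {"targets": [[[0,0,0,3,3,0,0.7],[0,0,0,6,6,0,0.7],[0,0,0,9,9,0,0.7],[0,0,0,11,12.5,0,0.7],[0,0,0,12,16.5,0,0.7],[0,0,0,12,20.5,0,0.7],[0,0,0,12,24.5,0,0.7],[0,0,0,11,28.5,0,0.7]]]}}

```text
clock: 1.48
tool_pos: [0.5136, -0.148, 0.2498]
orientation: [-180.0, -0.0, 173.4]
force: [0.9, 0.3, 0.6]
opening: 0.0617
```

Emit:
{"name": "arm_command", "arguments": {"targets": [[[0,0,0,-1,4,0,0.7],[0,0,0,-2,8,0,0.7],[0,0,0,-3,12,0,0.7],[0,0,0,-4,16,0,0.7],[0,0,0,-4,20,0,0.7],[0,0,0,-4,24,0,0.7],[0,0,0,-4,28,0,0.7],[0,0,0,-4,28,0,0.7]]]}}

```text
clock: 2.15
tool_pos: [0.473, 0.1353, 0.2505]
orientation: [179.9, 0.0, 173.6]
force: [0.3, 0.4, 0.3]
opening: 0.0616
```

Run:
```python
from h import *
c,m=snap('wrist','w1');print(m['xyz'],m['rotation'])
cv2.imwrite('pics/w1b.png',cv2.resize(c,(800,600),interpolation=cv2.INTER_CUBIC))
```

```text
[0.40552449 0.14339136 0.40932812] [-1.50247508e+01 -5.57312398e-02  8.35537044e+01]
```

View pics/w1b.png

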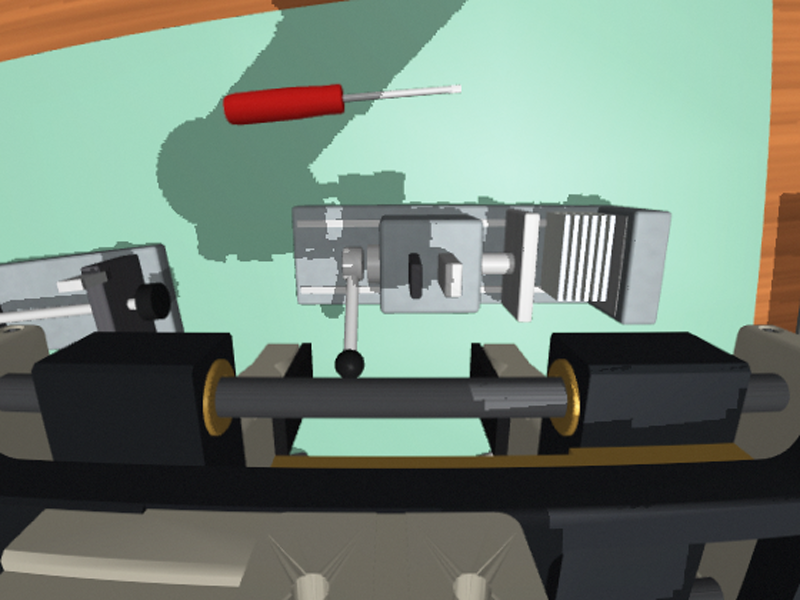

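The wrist view (800x600 scale) shows the lever top at (415,275), post top at (454,279), ball at (349,363), jaw plate top at (531,265) and heatsink fins at x 558–615.

Run:
```python
from h import *
s,d,w=load('s0'),load('d0'),load('w1')
S=lambda u,v:(s,(250+u/4,105+v/4)); D=lambda u,v:(d,(205+(u-480)/3.2,135+v/3.2)); W=lambda u,v:(w,(u*.7,v*.7))
for n,p,q,r in [('lever',(192,170),(611,78),(415,276)),('ball',(224,278),(695,126),(349,363)),('jawL',(224,117),(568,81),(534,214)),('jawR',(322,172),(666,82),(526,320))]:
    x,e=tri(S(*p),D(*q),W(*r)); print(n,x.round(4),np.round(e,4))
for n,z,uv in [('levface',.121,(409,276)),('postface',.121,(462,279)),('post-',.121,(445,279)),('ball',.11,(349,363)),('jawFL',.083,(540,214)),('jawFR',.083,(533,320)),('hsL-x',.065,(560,215)),('hsR-x',.065,(557,300)),('hsL+x',.065,(615,215)),('hsR+x',.065,(607,300)),('fixL',.083,(628,212)),('fixR',.083,(620,323)),('fixRL',.083,(670,211)),('fixRR',.083,(656,323))]:
    print(n,atz(*W(*uv),z).round(4))
```

```text
lever [0.4699 0.1534 0.1254] [0.0012 0.0019 0.0025]
ball [0.5305 0.099  0.1096] [0.0008 0.0009 0.0004]
jawL [0.4393 0.2464 0.0807] [0.002  0.001  0.0013]
jawR [0.5223 0.2393 0.079 ] [0.0004 0.001  0.0006]
levface [0.4678 0.1491 0.121 ]
postface [0.4739 0.1846 0.121 ]
post- [0.4726 0.1731 0.121 ]
ball [0.5305 0.0987 0.11  ]
jawFL [0.4401 0.2514 0.083 ]
jawFR [0.5222 0.2436 0.083 ]
hsL-x [0.4444 0.2732 0.065 ]
hsR-x [0.5136 0.2696 0.065 ]
hsL+x [0.4489 0.3176 0.065 ]
hsR+x [0.5184 0.3118 0.065 ]
fixL [0.4454 0.3185 0.083 ]
fixR [0.5329 0.3141 0.083 ]
fixRL [0.4478 0.3516 0.083 ]
fixRR [0.5365 0.3442 0.083 ]
```

Emit:
{"name": "arm_command", "arguments": {"targets": [[[0,0,0,0,2,-3,0.7],[0,0,0,-0.1,3.6,-6,0.7],[0,0,0,-0.1,3.6,-9,0.7],[0,0,0,-0.1,3.6,-12,0.7],[0,0,0,-0.1,3.6,-14,0.7],[0,0,0,-0.1,3.6,-15.5,0.7],[0,0,0,-0.1,3.6,-16.3,0.7],[0,0,0,-0.1,3.6,-16.3,0.7]]]}}

```text
clock: 2.87
tool_pos: [0.471, 0.1646, 0.0859]
orientation: [-179.9, -0.1, 173.3]
force: [-0.3, -0.2, 0.8]
opening: 0.0614
```

Emit:
{"name": "arm_command", "arguments": {"targets": [[[0,0,0,0,0,0,0.5],[0,0,0,0,0,0,0.42],[0,0,0,0,0,0,0.36],[0,0,0,0,0,0,0.36]]]}}

```text
clock: 3.2
tool_pos: [0.4724, 0.1663, 0.0886]
orientation: [179.9, 0.1, 173.3]
force: [-0.1, 0.0, 0.2]
opening: 0.0403
```

Emit:
{"name": "arm_command", "arguments": {"targets": [[[0,0,0,0,0.2,0,0.32],[0,0,0,0,0.3,0,0.28],[0,0,0,0,0.4,0,0.22],[0,0,0,0,0.4,0,0.1],[0,0,0,0,0.4,0,0],[0,0,0,0,0.4,0,0]]]}}

```text
clock: 3.7
tool_pos: [0.4725, 0.1706, 0.0882]
orientation: [180.0, 0.1, 173.4]
force: [-0.1, 1.6, 5.3]
opening: 0.0246
```

Emit:
{"name": "arm_command", "arguments": {"targets": [[[0,0,0,0.03,0.3,0,0],[0,0,0,0.06,0.6,0,0],[0,0,0,0.1,0.9,0,0],[0,0,0,0.13,1.2,0,0],[0,0,0,0.16,1.5,0,0],[0,0,0,0.19,1.8,0,0]]]}}

```text
clock: 4.2
tool_pos: [0.4743, 0.1881, 0.0882]
orientation: [-180.0, 0.1, 173.4]
force: [-0.0, -2.1, 7.3]
opening: 0.0242
```

Emit:
{"name": "arm_command", "arguments": {"targets": [[[0,0,0,0.02,0.2,0,0],[0,0,0,0.03,0.3,0,0],[0,0,0,0.04,0.4,0,0],[0,0,0,0.04,0.4,0,0]]]}}

```text
clock: 4.53
tool_pos: [0.4748, 0.1922, 0.0882]
orientation: [180.0, 0.1, 173.4]
force: [0.5, -0.9, 5.6]
opening: 0.0242
```

Emit:
{"name": "arm_command", "arguments": {"targets": [[[0,0,0,0.02,0.2,0,0],[0,0,0,0.04,0.4,0,0],[0,0,0,0.04,0.4,0,0]]]}}

```text
clock: 4.78
tool_pos: [0.4752, 0.1964, 0.0882]
orientation: [180.0, 0.1, 173.4]
force: [0.1, 0.1, 5.5]
opening: 0.0241
```

Emit:
{"name": "arm_command", "arguments": {"targets": [[[0,0,0,0.01,0.1,0,0],[0,0,0,0.02,0.2,0,0],[0,0,0,0.02,0.2,0,0]]]}}

```text
clock: 5.03
tool_pos: [0.4754, 0.1981, 0.0882]
orientation: [-180.0, 0.1, 173.4]
force: [1.3, -1.7, 7.0]
opening: 0.0239
```

Emit:
{"name": "arm_command", "arguments": {"targets": [[[0,0,0,0.01,0.1,0,0],[0,0,0,0.02,0.2,0,0],[0,0,0,0.02,0.2,0,0]]]}}

```text
clock: 5.28
tool_pos: [0.4756, 0.1999, 0.0882]
orientation: [-180.0, 0.1, 173.4]
force: [1.6, -2.0, 6.8]
opening: 0.0244
```

Emit:
{"name": "arm_command", "arguments": {"targets": [[[0,0,0,0.01,0.1,0,0],[0,0,0,0.02,0.2,0,0],[0,0,0,0.02,0.2,0,0]]]}}

```text
clock: 5.53
tool_pos: [0.4758, 0.2018, 0.0882]
orientation: [-180.0, 0.1, 173.4]
force: [0.9, -2.2, 5.3]
opening: 0.0244
```

Emit:
{"name": "arm_command", "arguments": {"targets": [[[0,0,0,0.01,0.1,0,0],[0,0,0,0.02,0.2,0,0],[0,0,0,0.02,0.2,0,0]]]}}

```text
clock: 5.78
tool_pos: [0.476, 0.2036, 0.0882]
orientation: [-180.0, 0.1, 173.4]
force: [1.5, -3.2, 7.1]
opening: 0.0243
```

Emit:
{"name": "arm_command", "arguments": {"targets": [[[0,0,0,0.01,0.1,0,0],[0,0,0,0.02,0.2,0,0],[0,0,0,0.02,0.2,0,0]]]}}

```text
clock: 6.03
tool_pos: [0.476, 0.2045, 0.0882]
orientation: [-179.9, 0.0, 173.4]
force: [2.7, -8.0, 8.3]
opening: 0.0239
```

Run:
```python
from h import *
c,m=snap('wrist','w2');a,_=snap('scene','s2')
k=dict(interpolation=cv2.INTER_CUBIC)
out=np.zeros((600,800,3),np.uint8);out[:400,:]=cv2.resize(c[60:270,140:560],(800,400),**k);out[400:,:400]=cv2.resize(a[110:190,260:420],(400,200),**k)
cv2.imwrite('pics/c2.png',out)
```

```text
(no output)
```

View pics/c2.png

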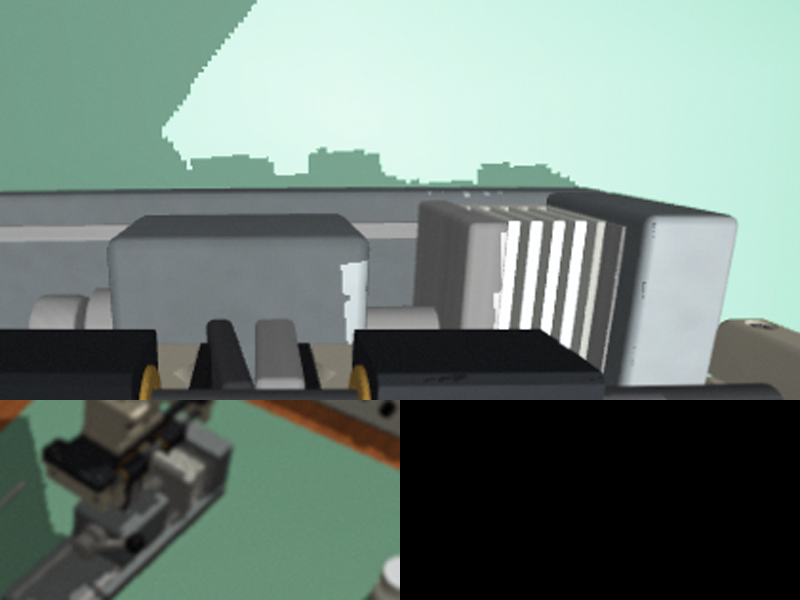

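The jaw, heatsink and fixed jaw touch in the wrist view (jaw plate at x≈470–500, fins reaching the fixed jaw at x≈620), and the force is rising. I'll add a little preload, then release.

Emit:
{"name": "arm_command", "arguments": {"targets": [[[0,0,0,0.01,0.1,0,0],[0,0,0,0.01,0.1,0,0],[0,0,0,0.01,0.1,0,0]]]}}

```text
clock: 6.38
tool_pos: [0.4761, 0.2049, 0.0882]
orientation: [-179.8, 0.0, 173.4]
force: [4.1, -11.2, 9.4]
opening: 0.0243
```

Emit:
{"name": "arm_command", "arguments": {"targets": [[[0,0,0,0,0,0,0.3],[0,0,0,0,0,0,0.45],[0,0,0,0,0,0,0.6],[0,0,0,0,0,0,0.6],[0,0,0,0,0,0,0.6],[0,0,0,0,0,0,0.6]]]}}

```text
clock: 6.88
tool_pos: [0.4755, 0.2064, 0.0874]
orientation: [-180.0, -0.0, 173.3]
force: [-0.6, 1.4, -0.4]
opening: 0.0507
```

Emit:
{"name": "arm_command", "arguments": {"targets": [[[0,0,0,-0.03,-0.3,0,0.65],[0,0,0,-0.06,-0.6,0,0.68],[0,0,0,-0.06,-0.6,2,0.68],[0,0,0,-0.06,-0.6,5,0.68],[0,0,0,0,-1,8,0.5],[0,0,0,2,-3,8.6,0.2],[0,0,0,4,-5,8.6,0],[0,0,0,5.8,-7.3,8.6,0]]]}}

```text
clock: 7.55
tool_pos: [0.5348, 0.1342, 0.1747]
orientation: [179.9, 0.1, 173.4]
force: [0.6, -0.6, -0.3]
opening: 0.0384
```

Emit:
{"name": "arm_command", "arguments": {"targets": [[[0,0,0,0,0,0,0],[0,0,0,0,0,0,0],[0,0,0,0,0,0,0]]]}}

```text
clock: 7.8
tool_pos: [0.5334, 0.1338, 0.1732]
orientation: [-180.0, -0.0, 173.3]
force: [0.1, 0.1, -0.7]
opening: 0.0192
```

Run:
```python
from h import *
c,m=snap('wrist','w3');a,_=snap('side','d3')
k=dict(interpolation=cv2.INTER_CUBIC)
out=np.zeros((600,800,3),np.uint8);out[:400,:560]=cv2.resize(c,(560,400),**k);out[400:,:280]=0
out=np.hstack([cv2.resize(c[60:360,60:460],(480,360),**k),cv2.resize(a[100:250,190:320],(312,360),**k)])
cv2.imwrite('pics/c3.png',out);print(out.shape,ctrl.get_obs()['tool_pos'])
```

```text
(360, 792, 3) [0.53322112 0.13441232 0.17343111]
```

View pics/c3.png

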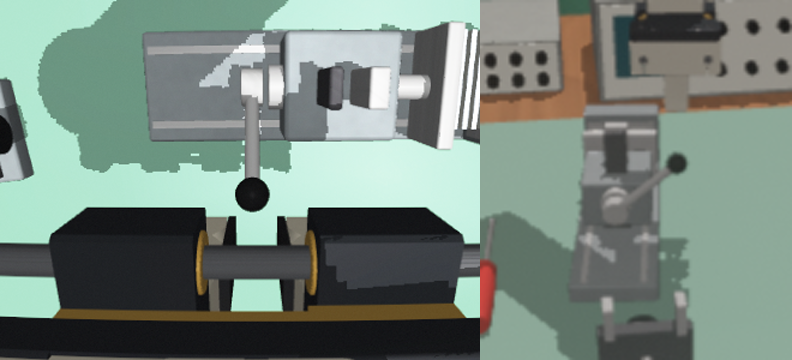

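The ball is at wrist px (270,222) and side px (272,168); the lever stands free.

Run:
```python
from h import *
w,d=load('w3'),load('d3')
print(tri((w,(270,221.7)),(d,(272.1,167.9))),atz(w,(270,221.7),.11))
A=np.array([.11,.994])
for h in (0,.1,.2,.3,.4,.5,.6,.7,.8,.9,1.0):
    a=np.radians(40)-h; o=.085*(np.cos(a)-np.cos(np.radians(40)));print(h,(o*100).round(2),((.055+.085*np.sin(a)+.011)*100).round(2))
```

```text
(array([0.53377424, 0.13170722, 0.11034269]), [np.float64(0.000443120575782871), np.float64(0.0004431205757830651)]) [0.53434263 0.13170181 0.11      ]
0 0.0 12.06
0.1 0.51 11.39
0.2 0.96 10.66
0.3 1.32 9.9
0.4 1.61 9.1
0.5 1.82 8.27
0.6 1.95 7.43
0.7 1.99 6.58
0.8 1.94 5.74
0.9 1.82 4.9
1.0 1.6 4.07
```

Emit:
{"name": "arm_command", "arguments": {"targets": [[[0,0,0,0.05,-0.2,-1.5,0],[0,0,0,0.05,-0.2,-3,0],[0,0,0,0.05,-0.2,-4.3,0],[0,0,0,0.05,-0.2,-4.9,0],[0,0,0,0.05,-0.2,-4.9,0]]]}}

```text
clock: 8.32
tool_pos: [0.5331, 0.1322, 0.1233]
orientation: [-179.9, -0.1, 173.4]
force: [0.3, -0.5, 0.1]
opening: 0.0005
```

Emit:
{"name": "arm_command", "arguments": {"targets": [[[0,0,0,0.2,-0.02,-0.5,0],[0,0,0,0.5,-0.05,-1.0,0],[0,0,0,0.75,-0.08,-1.4,0],[0,0,0,0.95,-0.1,-1.8,0],[0,0,0,1.15,-0.12,-2.2,0],[0,0,0,1.3,-0.14,-2.5,0]]]}}

```text
clock: 8.82
tool_pos: [0.5505, 0.1312, 0.1014]
orientation: [179.9, 0.3, 173.4]
force: [4.4, -1.9, 6.2]
opening: 0.0003
```

Emit:
{"name": "arm_command", "arguments": {"targets": [[[0,0,0,0.12,-0.01,-0.5,0],[0,0,0,0.25,-0.02,-1.0,0],[0,0,0,0.35,-0.03,-1.5,0],[0,0,0,0.45,-0.04,-2.0,0],[0,0,0,0.5,-0.05,-2.5,0]]]}}

```text
clock: 9.23
tool_pos: [0.5552, 0.1312, 0.0761]
orientation: [179.8, 0.3, 173.4]
force: [4.4, -0.3, 4.9]
opening: 0.0002
```

Emit:
{"name": "arm_command", "arguments": {"targets": [[[0,0,0,0.05,0,-0.5,0],[0,0,0,0.08,0,-1.0,0],[0,0,0,0.05,0,-1.5,0],[0,0,0,0,0,-2.0,0],[0,0,0,-0.1,0,-2.5,0],[0,0,0,-0.2,0,-2.8,0],[0,0,0,-0.2,0,-2.8,0],[0,0,0,-0.2,0,-2.8,0]]]}}

```text
clock: 9.9
tool_pos: [0.5486, 0.1295, 0.0456]
orientation: [-179.9, -0.2, 173.3]
force: [0.5, -0.1, 0.3]
opening: 0.0005
```

Run:
```python
from h import *
o=ctrl.get_obs();print(o['tool_pos'],o['force'])
c,m=snap('wrist','w4');a,_=snap('side','d4')
k=dict(interpolation=cv2.INTER_CUBIC)
out=np.hstack([cv2.resize(c[60:360,60:460],(480,360),**k),cv2.resize(a[100:250,190:320],(312,360),**k)])
cv2.imwrite('pics/c4.png',out)
```

```text
[0.54861732 0.12947833 0.045586  ] [ 0.52824655 -0.0575691   0.31538613]
```

View pics/c4.png

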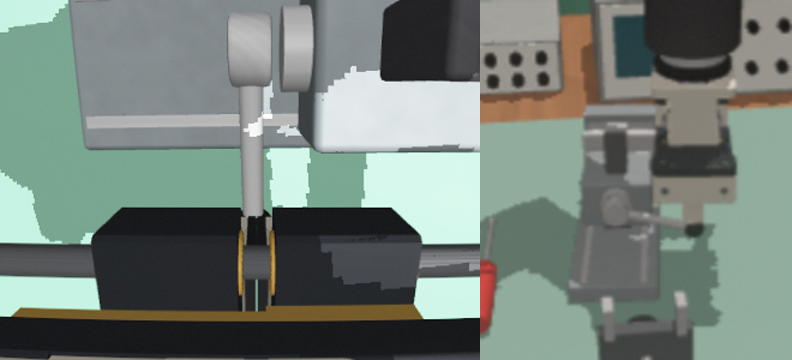

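The side view shows the bar near or slightly below level, with the ball at (693,230) under the fingertip. I'll lift off and verify.

Emit:
{"name": "arm_command", "arguments": {"targets": [[[0,0,0,0,0,1,0],[0,0,0,0,0,3,0],[0,0,0,0,0,6,0],[0,0,0,0,0,10,0],[0,0,0,0,0,13,0],[0,0,0,0,-2,15,0],[0,0,0,0,-4,15,0],[0,0,0,0,-4,15,0]]]}}

```text
clock: 10.67
tool_pos: [0.5502, 0.0883, 0.1992]
orientation: [179.9, 0.1, 173.3]
force: [0.5, -0.5, 0.5]
opening: 0.0005
```

Run:
```python
from h import *
o=ctrl.get_obs();print(o['tool_pos'],o['force'])
c,m=snap('wrist','w5');a,_=snap('side','d5')
k=dict(interpolation=cv2.INTER_CUBIC)
out=np.hstack([cv2.resize(c[60:360,160:560],(480,360),**k),cv2.resize(a[100:250,190:320],(312,360),**k)])
cv2.imwrite('pics/c5.png',out)
```

```text
[0.55015563 0.08827311 0.19916164] [ 0.46106962 -0.49860488  0.46184481]
```

View pics/c5.png

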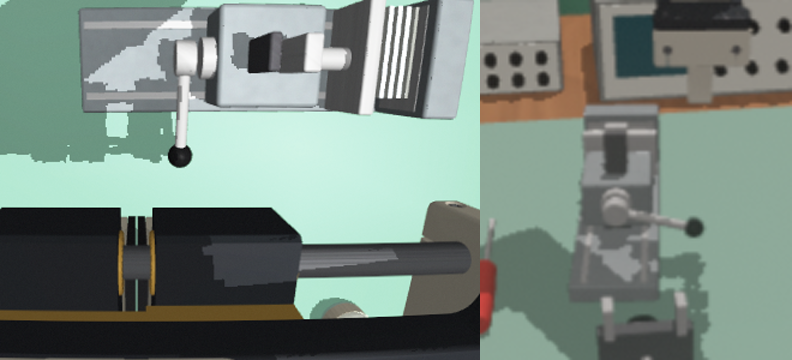

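Run:
```python
from h import *
w,d=load('w5'),load('d5')
print(tri((w,(310,190)),(d,(278.8,195))))
W=lambda u,v:(w,(u/1.2+160,v/1.2+60))
for n,uv in [('jawFL',(384,2)),('jawFR',(372,113)),('fixFL',(426,2)),('fixFR',(418,115))]: print(n,atz(*W(*uv),.083).round(4))
```

```text
(array([0.55101945, 0.12866236, 0.03354839]), [np.float64(0.001526076848244092), np.float64(0.0015260768482439134)])
jawFL [0.4462 0.2807 0.083 ]
jawFR [0.5254 0.2732 0.083 ]
fixFL [0.4483 0.3137 0.083 ]
fixFR [0.5307 0.3111 0.083 ]
```

```bash
python3 -c "
from plant import ctrl
print(ctrl.close_job(),ctrl.get_obs()['clock'])"
```

```text
the job is handed in; nothing more can be done
the job is handed in; nothing more can be done
```

The heatsink looks clamped and I handed the job in, at about 11 s of the 48 s allowed. No verdict was reported.

**What I did:** I squeezed the lever to a measured opening of about 24 mm. I slid the jaw about 34 mm until the push reached about 11 N against the fixed jaw, then let the lever go. I then pushed the ball down its arc with shut fingers and lifted clear.

**Last checks:**
- **Handle:** the ball is at z ≈ 0.034 m, which puts the handle about 15° below level (about 0.95 rad).
- **Lever and gripper:** the pictures show the lever free and the gripper clear of everything.
- **Heatsink:** it looks upright and square between the jaws.

**Not confirmed or not in agreement:**
- I could not measure the clamp force directly. I infer it is well above 6 N from the preload and the screw travel.
- The jaw gap I read off the last wrist picture was 33–38 mm, less than the 40 mm heatsink. I put that down to error in reading the edges.
- The force on the fingers fell to about zero at the end of the handle push, but the view after lifting showed the handle had stayed down.

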